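# Park the take-away bag sealer on its gap gauge

## Task

Park the bag sealer on its gap gauge: swing its lever fully to the back to raise the sealing arm, fetch the gauge from under the low shelf, and with the arm up slide its blade flat into the slot at the sealer's mouth until the shoulder is fully home against the cheeks. Let go of it there and swing the lever fully to the front again, so that the arm comes down on the blade. Do not push the cup, goblet or bowl about.

Things in the scene. Friction and masses are not known exactly. Their poses are not given: they have to be found in the camera images.
- gauge: gap gauge lying flat, level underside. Origin on the underside at the shoulder's front face; +x along the blade. Steel blade x 0 to 66 mm, 30 wide, 6 thick; aluminium shoulder x -10 to 0, 50 wide, 20 high; black handle x -74 to -10, 22 wide, 20 high. 0.12 kg, balances near x +8. At the start only the blade sticks out from under the shelf: draw it out by that, put it down, regrasp the handle
- sealer: white bag sealer fixed to the table, origin under it at table height, -x its front (mouth). Base x -115 to 100 mm, 120 wide; steel deck 50 mm above the table. Two dark cheeks on the deck (x -80 to -55, |y| 18 to 48, 14 high) leave a slot 36 wide. Grey arm over it, 86 wide, x -85 to the hinge at x 80, z 75; its top is 90 mm above the table, front at 105 when raised
- slot (a point): middle of the slot's mouth, on the deck in the plane of the cheeks' front faces: sealer (-80, 0, 50) mm, axes as the sealer's. The blade goes in along +x until the shoulder meets the cheeks, the gauge's origin then being at this point, its x along this x. With the arm raised the opening is 36 mm wide, 14 mm high; the deck goes on 35 mm in front of it
- jaw (a joint): the hinged arm: 0 closed (pad 1.5 mm over the deck, the blade cannot enter), about 0.1 rad raised by the lever, about 0.03 when it rests on the blade
- lever (a joint): the lever on the sealer's right side (-y): 0 leans to the front (-x, towards the robot), arm down; 1.2 rad leans to the back (+x), arm held up. It stays where it is left; pushing takes about 3 N. The arm begins to rise at about 0.5
- lever_grip (a point): centre of the lever's black grip bar, a rod 16 mm thick and 40 mm long along the sealer's y, 100 mm from the pivot; at sealer (-86, -97, 128) mm in front, (-30, -97, 145) upright, (26, -97, 128) at the back
- lever_pivot (a point): point on the lever's axis of turning (which runs along the sealer's y) in line with the grip bar's centre; sealer (-30, -97, 45) mm
- shelf: low dark wooden shelf fixed to the table, 200 mm long (y), 160 deep (x), board from 45 to 57 mm above the table; a foam box on it up to 125 mm high, set back 65 mm from the front edge. Origin at table height under its middle; its open front is at x -80 mm, where the gauge's blade sticks out
- cup: white tea cup, 72 mm wide, 75 mm high, a bystander; origin at its underside
- goblet: glass water goblet, 72 mm wide, 135 mm high, a bystander; origin at its underside
- bowl: white sauce bowl, 110 mm wide, 45 mm high, a bystander; origin at its underside
There are look-alikes about, which are no part of the job. Of the things that look like the gauge, the smallest one is meant.

How it is judged:
By the outcome, as a careful person would: the job done as asked, in the order asked, and still so for the second after the job is handed in, with the robot touching nothing.
It also fails if it takes over 72 s, if anything falls off the work surface, if the arm or the gripper's body presses on something with over 40 N, if the wrist force passes 120 N, or if a joint passes its speed limit or range.

## Robot

A 7-joint arm with a two-finger parallel gripper is mounted at the origin on the work surface. World frame = base frame: x ahead of the robot, y to its left, z up, the work surface at z = 0. Lengths are in m, angles in rad, forces in N, time in s.
With the tool pointing down it reaches from about 0.425 to 0.95 m from the base axis. Payload 4.7 kg.
Tool frame: the origin (TCP) lies on the centre line of the jaws, within the pads' length; the fingertips stand robot.nose_length ahead of it and the grasp point (between the pads) lies 8 mm behind it (robot.nose_length is the distance from the TCP to the fingertips, in m); z points along the fingers, y is the line along which they close (so a half turn about z gives the same grasp; the last joint's range is limited). The gripper opens to 85 mm and grips with 20 to 120 N. Pads are 22 mm wide; open, the fingers measure 114 mm over their backs; the gripper's body (76 mm by 85 mm) begins 54 mm behind the grasp point. The pads swing forward as they close: fully open they stand 13 mm farther back than shut.
Start: joints at [1.212, 0.469, -0.049, 1.532, 0.024, 1.141, -0.082], TCP at [0.219, -0.639, 0.242] pointing down, gripper open.
Joint ranges: [-2.59, 2.59], [-0.33, 1.99], [-1.39, 1.29], [0.1, 2.45], [-1.04, 4.18], [0.21, 1.99], [-2.66, 2.66]. Speed limits (rad/s): [2.57, 2.57, 3.14, 3.14, 3.14, 3.14, 3.14].

## Interface

Orientations are given as [roll, pitch, yaw] about the fixed x, y, z axes, in that order (R = Rz(yaw) Ry(pitch) Rx(roll)).
In Python, from plant import robot gives the robot as it stands. Calls block until the motion is done:
- robot.goto(position, orientation): joint-space move of the TCP to a pose.
- robot.move_straight(position, vel=0.15, attitude=None, contact_N=None): straight line of the TCP; attitude=None keeps the orientation; vel is the mean speed in m/s. With contact_N (N) it stops when the force on the tool has changed by that much, and returns True; else False.
- robot.move_joints(angles): joint-space move.
- robot.grip(opening, strength=None): opening from 0.0 (shut) to 1.0 (fully open); strength is the grip in N (None keeps the last); returns when the fingers have stopped.
- robot.sleep(seconds).
- robot.inverse_kinematics(position, orientation): joint angles nearest the present ones, or None.
- robot.sense(): the state.
- robot.grab_frame(name): name is "side" or "top"; returns a dict with "image" (480x640x3 uint8, red, green, blue), "range_z" (480x640 float32, m along the optical axis (not along the pixel's ray), 0 where there is no reading), "fx", "fy", "cx", "cy" (pixels), "dist_coeffs" ([k1, k2, p1, p2, k3] as OpenCV has them; the pictures are not rectified), "R" (3x3) and "t" (3): a world point X has camera coordinates R X + t. Camera axes: x right, y down, z forward; pixel columns grow to the right and rows downward; lengths in m; the calibration is good to about 2 mm. A picture is of the moment at which its call begins.
A pose or a line that the arm cannot do raises robot.IKError and nothing moves.
- robot.close_job(): hands the job in; it is judged then, once.
The state is a dict: "t": time; "joint_pos": joint angles; "joint_velocities": joint speeds; "effort": joint torques, N m; "tcp_pos": TCP position; "tcp_rot": TCP orientation; "wrist_force": force on the tool from outside, world axes, zero at the start; "torque": the same for the moment, N m; "opening": opening from 0.0 (shut) to 1.0 (fully open); "gripper_force": force on a finger pad.
Only numpy, scipy, OpenCV 4.12 (cv2) and the standard library are available. Lean on these libraries where they do the work, as an engineer would, in place of code of your own. Each camera call takes 0.05 s, during which the arm holds its last target. There are 200 camera calls.

## Working session

There is one attempt and no reset: what is moved stays moved. The work goes in short steps, each a Python script; the robot and the scene stay as the last script left them, time stands still between calls to the robot, and variables do not carry over. Pictures are saved under pics/ and viewed, at most 10 in all, crops included, and the job is handed in when it is done.

```bash
ls; mkdir -p pics; python3 - <<'E'
from plant import robot
import cv2, numpy as np, pickle
for n in("side","top"):
    f=robot.grab_frame(n); pickle.dump(f,open(f"{n}0.pkl","wb"))
    cv2.imwrite(f"pics/{n}0.png",f["image"][:,:,::-1])
    print(n,f["fx"],f["cx"],f["cy"],f["dist_coeffs"],(-f["R"].T@f["t"]).round(3),f["R"].round(2).tolist())
s=robot.sense();print(robot.nose_length,s)
E
```

```text
pics
side 524.2822335120283 318.6941560305459 236.56964492828257 [0.01014976 0.         0.         0.         0.        ] [ 0.322 -0.785  0.801] [[0.97, -0.23, -0.0], [-0.15, -0.61, -0.78], [0.17, 0.76, -0.63]]
top 484.36950332547565 314.31291223657 238.93152934815055 [-0.12993266  0.          0.          0.          0.        ] [0.384 0.031 1.077] [[-0.01, -1.0, 0.01], [-0.99, 0.01, -0.13], [0.13, -0.01, -0.99]]
0.011 {'t': 0.1, 'joint_pos': array([ 1.21210136,  0.46941739, -0.04862248,  1.53356913,  0.02407581,
        1.14102289, -0.08227887]), 'joint_velocities': array([-0.00061668, -0.00303807,  0.00024254, -0.003515  ,  0.00012372,
       -0.00011218,  0.00123711]), 'effort': array([ 8.71937082e-04, -5.11515141e+01, -4.70948790e-02, -2.38389069e+01,
        1.07358978e-02,  4.32735003e-03,  1.56112077e-05]), 'tcp_pos': array([ 0.21846766, -0.63812799,  0.24133053]), 'tcp_rot': array([-3.13976044e+00,  2.99922626e-05,  3.29859496e-01]), 'wrist_force': array([0.2297568 , 0.25497485, 0.41985355]), 'torque': array([ 0.07554692, -0.00109916, -0.05463525]), 'gripper_force': 0.0, 'opening': 0.9979749437615097}
```

View pics/side0.png

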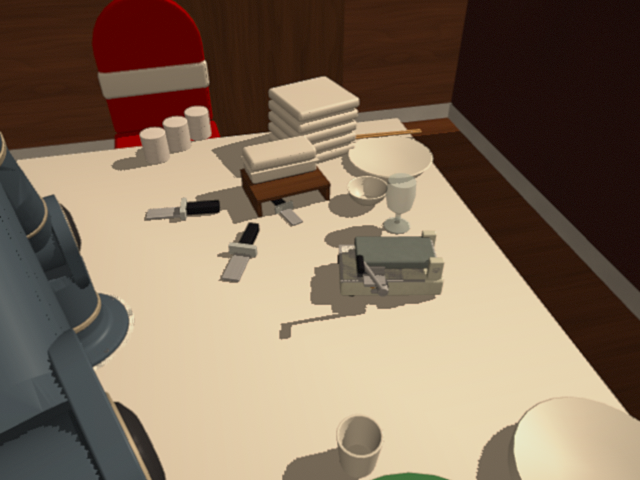

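View pics/top0.png

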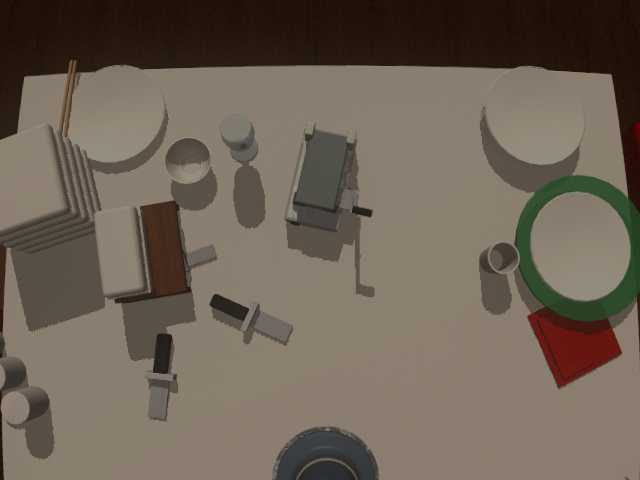

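Side view: the target gauge's blade sticks out of the shelf at about (290,213), and the sealer is at (390,265). Top view: the blade is at (200,257), the sealer arm at (322,180), the lever grip at (362,212), the goblet at (240,140) and the bowl at (188,162). The other two gauges are look-alikes lying in the open. Next I'll measure.

```bash
cat > h.py <<'E'
import numpy as np, cv2, pickle
def K(f): return np.array([[f["fx"],0,f["cx"]],[0,f["fy"],f["cy"]],[0,0,1]])
def rays(f,uv):
    p=cv2.undistortPoints(np.float64(uv).reshape(-1,1,2),K(f),np.float64(f["dist_coeffs"])).reshape(-1,2)
    return np.c_[p,np.ones(len(p))]
def plane(f,uv,z):
    d=rays(f,uv)@f["R"]; c=-f["R"].T@f["t"]
    return c+d*((z-c[2])/d[:,2])[:,None]
def cloud(f):
    v,u=np.mgrid[0:480,0:640]; r=rays(f,np.c_[u.ravel(),v.ravel()])
    X=(r*f["range_z"].reshape(-1,1)-f["t"])@f["R"]
    X[f["range_z"].ravel()==0]=np.nan
    return X.reshape(480,640,3)
def proj(f,X):
    return cv2.projectPoints(np.float64(X).reshape(-1,1,3),cv2.Rodrigues(f["R"])[0],f["t"],K(f),np.float64(f["dist_coeffs"]))[0].reshape(-1,2)
def load(n): return pickle.load(open(n+".pkl","rb"))
E
python3 - <<'E'
from h import *
f=load("top0"); g=load("side0")
a=cv2.resize(f["image"][100:310,90:390],None,fx=2.6,fy=2.6,interpolation=cv2.INTER_CUBIC)
cv2.imwrite("pics/topc.png",np.clip(a[:,:,::-1]*1.5,0,255))
b=cv2.resize(g["image"][150:310,220:460],None,fx=3.3,fy=3.3,interpolation=cv2.INTER_CUBIC)
cv2.imwrite("pics/sidec.png",b[:,:,::-1])
for n,fr in(("top",f),("side",g)):
    X=cloud(fr); z=X[...,2]; print(n,"table z",np.nanmedian(z))
    for lo,hi in((.045,.056),(.082,.096),(.053,.062),(.115,.16)):
        m=((z>lo)&(z<hi)).astype(np.uint8); k,l,st,ce=cv2.connectedComponentsWithStats(m)
        for i in range(1,k):
            if st[i,4]>60:
                q=X[l==i]; r=cv2.minAreaRect(q[:,:2].astype(np.float32)*1000)
                print((lo,hi),ce[i].round(),st[i,4],np.round(r[0],1),np.round(r[1],1),round(r[2],1),"z",np.median(q[:,2]).round(4))
E
```

```text
top table z -0.000425494497931091
(0.045, 0.056) [537.  70.] 110 [ 921.4 -516.8] [84.1 20.3] 82.8 z 0.0464
(0.045, 0.056) [493.  94.] 157 [ 856.4 -400.4] [ 29.1 111. ] 57.7 z 0.0464
(0.045, 0.056) [579. 110.] 79 [ 824.3 -612.1] [63.9 20.9] 18.0 z 0.0465
(0.045, 0.056) [495. 132.] 122 [ 763.5 -395.3] [84.9 21.2] 23.8 z 0.0466
(0.045, 0.056) [551. 151.] 392 [ 724.7 -525.4] [ 72.5 215.4] 17.0 z 0.0464
(0.045, 0.056) [309. 202.] 1333 [650.6   4.8] [118.9 199.4] 76.9 z 0.0492
(0.045, 0.056) [348. 170.] 337 [678.3 -57.6] [132.5  40.7] 1.7 z 0.0492
(0.045, 0.056) [ 85. 178.] 134 [666.1 533.3] [155.    5.1] 17.4 z 0.0522
(0.045, 0.056) [580. 247.] 4812 [ 499.2 -579. ] [249.6 247.3] 85.8 z 0.05
(0.045, 0.056) [165. 249.] 1681 [503.6 343.2] [201.   76.7] 10.1 z 0.0546
(0.045, 0.056) [ 77. 231.] 63 [542.7 544.4] [ 4.5 86.2] 17.4 z 0.0517
(0.045, 0.056) [ 37. 244.] 62 [515.3 636.3] [ 3.4 93.5] 17.7 z 0.0515
(0.045, 0.056) [509. 256.] 81 [ 480.  -400.5] [61.4 26.8] 17.7 z 0.051
(0.045, 0.056) [ 10. 366.] 61 [245.3 694.2] [53.4 15.1] 40.6 z 0.0501
(0.045, 0.056) [ 35. 402.] 80 [170.4 636.7] [67.9 
[... 4520 characters left out ...]
.0577
(0.115, 0.16) [264.   8.] 1651 [ 648.3 1622.7] [704.9  48. ] 0.1 z 0.1376
(0.115, 0.16) [591.  25.] 1347 [1869.2 1156.9] [ 27.  742.6] 0.1 z 0.1361
(0.115, 0.16) [144.  34.] 1297 [ 137.5 1396.3] [410.   40.6] 4.6 z 0.1373
(0.115, 0.16) [313. 115.] 1365 [601.2 573.1] [147.7 273.8] 64.2 z 0.1335
(0.115, 0.16) [278. 150.] 1288 [491.5 416. ] [179.1  92.7] 8.4 z 0.1244
(0.115, 0.16) [401. 184.] 549 [742.8 179.1] [66.9 68.6] 20.0 z 0.1339
(0.115, 0.16) [360. 264.] 158 [564.8 -75.2] [40.  21.8] 65.1 z 0.1365
(0.115, 0.16) [ 74. 294.] 679 [ 57.5 -28. ] [87.3 32.2] 61.8 z 0.1368[ WARN:0@0.048] global loadsave.cpp:1063 imwrite_ Unsupported depth image for selected encoder is fallbacked to CV_8U.
```

View pics/topc.png

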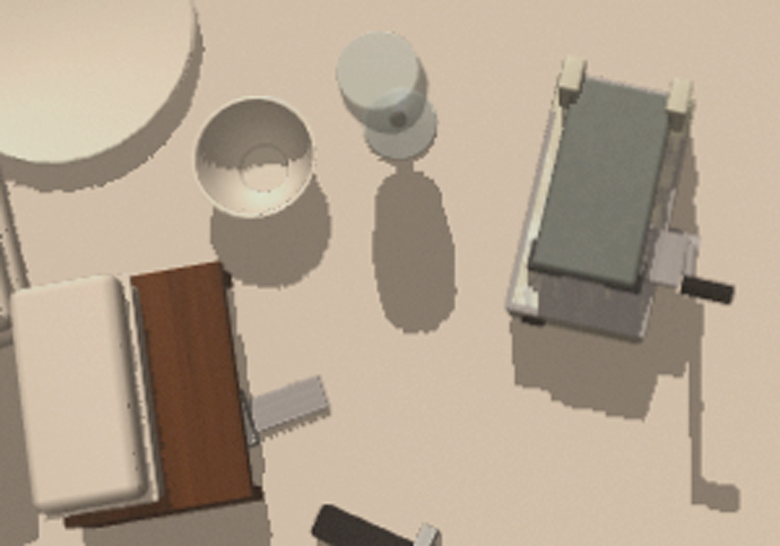

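View pics/sidec.png

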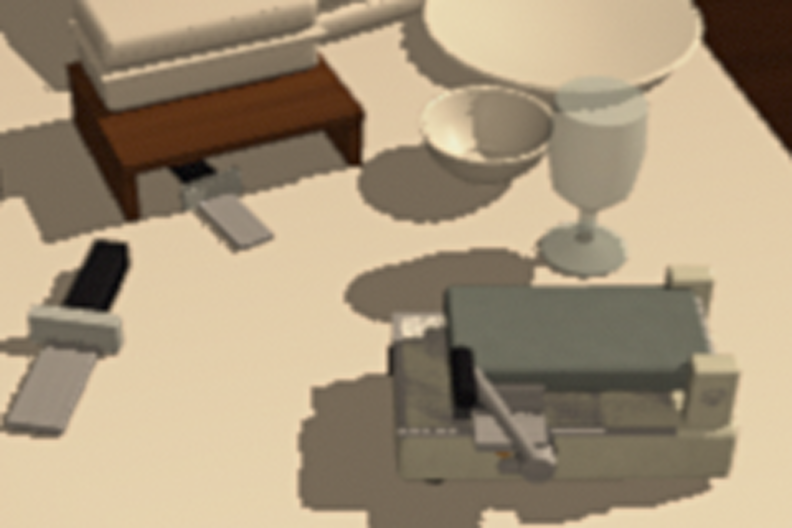

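Crops: the blade runs from the shelf edge to its tip at about (325,393) in the top crop, and the lever bar is in front at (707,289). The goblet and bowl are well clear of the path. Next I'll refine the sealer and gauge poses.

```bash
python3 - <<'E'
from h import *
f=load("top0"); g=load("side0")
# blade mask: low saturation
for n,fr,rois in(("top",f,{"tgt":(240,275,188,222),"A":(310,345,250,295),"B":(378,420,145,175)}),("side",g,{"tgt":(195,228,265,305),"A":(254,285,215,262),"B":(203,222,140,182)})):
    hsv=cv2.cvtColor(fr["image"],cv2.COLOR_RGB2HSV); 
    if n=="top": print("table hsv",hsv[290,220],"blade",hsv[257,203])
    else: print("table hsv",hsv[235,300],"blade",hsv[213,290])
    for k,(a,b,c,d) in rois.items():
        roi=hsv[a:b,c:d]; m=((roi[...,1]<38)&(roi[...,2]>70)).astype(np.uint8)
        _,l,st,_=cv2.connectedComponentsWithStats(m); i=1+st[1:,4].argmax()
        v,u=np.nonzero(l==i); P=plane(fr,np.c_[u+c,v+a],.006)[:,:2]*1000
        r=cv2.minAreaRect(P.astype(np.float32)); print(n,k,len(u),np.round(cv2.boxPoints(r),1).tolist(),np.round(r[1],1),round(r[2],1))
# sealer
P=np.r_[cloud(f).reshape(-1,3),cloud(g).reshape(-1,3)]*1000
src=np.r_[np.zeros(307200),np.ones(307200)]
for yaw in (-12.5,-13,-13.5):
    t=np.radians(yaw);R=np.array([[np.cos(t),-np.sin(t)],[np.sin(t),np.cos(t)]])
    Q=(P[:,:2]-[670,0])@R
    for s in (0,1):
        z=P[:,2]; ok=(abs(Q)<150).all(1)&(src==s)
        d=Q[ok&(z>45)&(z<53)&(abs(Q[:,1])<66)]; a=Q[ok&(z>80)&(z<92)&(abs(Q[:,1])<60)]; ap=a[abs(a[:,0])<50]
        pc=lambda x:np.percentile(x,[0.5,3,97,99.5]).round(1).tolist()
        print(yaw,s,"deck x",pc(d[:,0]),"y",pc(d[:,1]),"arm x",pc(a[:,0]),"y",pc(ap[:,1]))
        # arm side edge slope
        xs=[];lo=[];hi=[]
        for x in range(-70,50,10):
            q=ap[(ap[:,0]>=x)&(ap[:,0]<x+10)]
            if len(q)>20: xs.append(x);lo.append(np.percentile(q[:,1],2));hi.append(np.percentile(q[:,1],98))
        print("   slopes deg",np.degrees(np.polyfit(xs,lo,1)[0]).round(2),np.degrees(np.polyfit(xs,hi,1)[0]).round(2),"mid",np.mean([lo,hi]).round(2))
E
```

```text
table hsv [ 17  50 139] blade [ 13  33 107]
top tgt 355 [[468.0, 300.0], [489.1000061035156, 238.5], [517.2000122070312, 248.10000610351562], [496.1000061035156, 309.70001220703125]] [29.7 65. ] 18.9
top A 732 [[300.70001220703125, 84.80000305175781], [336.1000061035156, 68.80000305175781], [376.6000061035156, 158.39999389648438], [341.29998779296875, 174.39999389648438]] [98.3 38.8] 65.6
top B 675 [[134.10000610351562, 338.1000061035156], [221.60000610351562, 333.20001220703125], [224.39999389648438, 382.79998779296875], [136.89999389648438, 387.70001220703125]] [49.7 87.7] 86.8
table hsv [ 19  65 225] blade [ 15  46 154]
side tgt 1 [[472.70001220703125, 301.79998779296875], [472.70001220703125, 301.79998779296875], [472.70001220703125, 301.79998779296875], [472.70001220703125, 301.79998779296875]] [0. 0.] 0.0Traceback (most recent call last):
  File "<stdin>", line 10, in <module>
ValueError: attempt to get argmax of an empty sequence
```

```bash
python3 - <<'E'
from h import *
f=load("top0"); g=load("side0")
for n,fr,S,(a,b,c,d) in(("top",f,40,(240,275,188,222)),("side",g,56,(190,228,265,305))):
    hsv=cv2.cvtColor(fr["image"],cv2.COLOR_RGB2HSV); roi=hsv[a:b,c:d]
    m=((roi[...,1]<S)&(roi[...,2]>(70 if n=="top" else 120))).astype(np.uint8)
    _,l,st,_=cv2.connectedComponentsWithStats(m); i=1+st[1:,4].argmax()
    v,u=np.nonzero(l==i); P=plane(fr,np.c_[u+c,v+a],.006)[:,:2]*1000
    r=cv2.minAreaRect(P.astype(np.float32)); print(n,len(u),np.round(cv2.boxPoints(r),1).tolist(),np.round(r[1],1),round(r[2],1))
    P=P[P[:,1]<285]; w=np.linalg.eigh(np.cov(P.T))[1][:,1]; print(P.mean(0).round(1),"axis",np.degrees(np.arctan2(w[1],w[0])).round(1))
P=np.r_[cloud(f).reshape(-1,3),cloud(g).reshape(-1,3)]*1000
src=np.r_[np.zeros(307200),np.ones(307200)]
for yaw in (-12.5,-13.5):
    t=np.radians(yaw);R=np.array([[np.cos(t),-np.sin(t)],[np.sin(t),np.cos(t)]])
    Q=(P[:,:2]-[670,0])@R
    for s in (0,1):
        z=P[:,2]; ok=(abs(Q)<150).all(1)&(src==s)
        d=Q[ok&(z>45)&(z<53)&(abs(Q[:,1])<66)]; a=Q[ok&(z>80)&(z<92)&(abs(Q[:,1])<60)]; ap=a[abs(a[:,0])<50]
        pc=lambda x:np.percentile(x,[0.5,3,97,99.5]).round(1).tolist()
        print(yaw,s,"deck x",pc(d[:,0]),"y",pc(d[:,1]),"arm x",pc(a[:,0]),"y",pc(ap[:,1]))
        xs=[];lo=[];hi=[]
        for x in range(-70,50,10):
            q=ap[(ap[:,0]>=x)&(ap[:,0]<x+10)]
            if len(q)>20: xs.append(x);lo.append(np.percentile(q[:,1],2));hi.append(np.percentile(q[:,1],98))
        print("   slopes deg",np.degrees(np.polyfit(xs,lo,1)[0]).round(2),np.degrees(np.polyfit(xs,hi,1)[0]).round(2),"mid",np.mean([lo,hi]).round(2))
E
```

```text
top 367 [[468.1000061035156, 300.1000061035156], [488.5, 237.60000610351562], [517.0, 247.0], [496.70001220703125, 309.3999938964844]] [30.1 65.7] 18.1
[495.4 263.5] axis 116.9
side 194 [[456.70001220703125, 315.3999938964844], [494.8999938964844, 236.5], [525.2000122070312, 251.1999969482422], [487.0, 330.1000061035156]] [33.7 87.7] 25.9
[497.2 263.2] axis 115.1
-12.5 0 deck x [-119.2, -117.6, 58.2, 77.7] y [-60.3, -57.9, 58.3, 59.7] arm x [-86.2, -82.8, 72.5, 79.6] y [-42.8, -40.7, 40.1, 42.4]
   slopes deg -0.55 -0.55 mid -0.24
-12.5 1 deck x [-119.5, -117.6, 77.8, 92.1] y [-60.8, -58.0, 53.2, 59.7] arm x [-86.5, -80.4, 77.2, 86.7] y [-43.0, -41.2, 41.6, 45.2]
   slopes deg -0.82 -1.45 mid 0.44
-13.5 0 deck x [-119.2, -117.7, 58.5, 78.4] y [-59.7, -58.1, 58.0, 59.2] arm x [-86.2, -82.9, 72.6, 79.9] y [-42.8, -40.7, 40.1, 42.5]
   slopes deg 0.36 0.61 mid -0.28
-13.5 1 deck x [-119.2, -117.5, 78.7, 92.5] y [-60.6, -58.2, 51.3, 57.7] arm x [-86.6, -80.7, 77.7, 87.4] y [-42.8, -41.3, 41.5, 44.7]
   slopes deg 0.24 -0.02 mid 0.51
```

```bash
cat >> h.py <<'E'
YS=np.radians(-13.2); O=np.array([.668,.0005])
def S(x,y,z):
    c,s=np.cos(YS),np.sin(YS); x/=1000;y/=1000
    return np.array([O[0]+c*x-s*y,O[1]+s*x+c*y,z/1000])
def down(yaw): return [np.pi,0,yaw]
E
python3 - <<'E'
from h import *
f=load("top0")
hsv=cv2.cvtColor(f["image"],cv2.COLOR_RGB2HSV); m=np.zeros((480,640),bool); m[240:275,188:222]=((hsv[...,1]<40)&(hsv[...,2]>70))[240:275,188:222]
for nm,fn in(("min",np.min),("max",np.max)):
    us=np.arange(194,211); vs=[fn(np.nonzero(m[:,u])[0]) for u in us]; P=plane(f,np.c_[us,vs],.006)*1000
    p=np.polyfit(P[:,1],P[:,0],1); print(nm,"yaw",np.degrees(np.arctan2(-1,-p[0])).round(1),"x at y=263",np.polyval(p,263).round(1))
from plant import robot
robot.grip(0.0)
Y=YS
p=S(-135,-97,129)
robot.goto(p+[0,0,.08],down(Y)); print(robot.sense()["joint_pos"].round(2),robot.sense()["t"])
robot.move_straight(p,vel=.2)
c=robot.move_straight(S(2,-97,129),vel=.12,contact_N=20); s=robot.sense();print(c,s["tcp_pos"],s["wrist_force"],s["t"])
c=robot.move_straight(S(22,-97,129),vel=.04,contact_N=12); s=robot.sense();print(c,s["tcp_pos"],s["wrist_force"],s["t"])
q=(s["tcp_pos"][:2]-O)@np.array([[np.cos(YS),-np.sin(YS)],[np.sin(YS),np.cos(YS)]]); print("sealer frame",q*1000)
E
```

```text
min yaw -70.7 x at y=263 510.9
max yaw -71.2 x at y=263 481.6
[ 0.38  0.28 -0.4   1.92  0.13  0.97 -1.89] 3.175
False [ 0.64755687 -0.09439097  0.12924377] [-2.52054151 -0.45169511 -0.85341605] 5.0167
True [ 0.65083226 -0.09507256  0.1276897 ] [-0.6129806   0.64191391  0.9046027 ] 5.3333
sealer frame [  5.10992611 -96.96769801]
```

```bash
python3 - <<'E'
from h import *
from plant import robot
robot.move_straight(S(-8,-97,129),vel=.15)
robot.move_straight(S(-8,-97,215),vel=.3)
G=np.radians(-71.0)
robot.grip(0.5)
p=np.array([.4962,.262,.03])
robot.goto(p+[0,0,.12],down(G))
P={}
for n in("top","side"):
    f=robot.grab_frame(n); pickle.dump(f,open(n+"1.pkl","wb")); P[n]=cloud(f).reshape(-1,3)
for n in P:
    X=P[n]*1000; t=YS; R=np.array([[np.cos(t),-np.sin(t)],[np.sin(t),np.cos(t)]]); Q=(X[:,:2]-O*1000)@R; z=X[:,2]
    b=(abs(Q[:,1]+97)<22)&(abs(Q[:,0])<130)&(z>105)&(z<170); print(n,"bar",b.sum(),np.nanmedian(Q[b],0),np.percentile(z[b],95) if b.any() else 0)
    for x in(-75,-40,0,40):
        a=(abs(Q[:,1])<35)&(abs(Q[:,0]-x)<8)&(z>70)&(z<125); print(x,a.sum(),np.median(z[a]).round(1),end="; ")
    print()
s=robot.sense();print(s["tcp_pos"],s["joint_pos"].round(2),s["t"])
c=robot.move_straight(p,vel=.2); robot.sleep(.2)
c=robot.move_straight([p[0],p[1],0.004],vel=.03,contact_N=4); s=robot.sense();print(c,s["tcp_pos"],s["wrist_force"],s["t"])
E
```

```text
top bar 192 [ 19.04290172 -90.34787833] 135.7114699958039
-75 294 103.8; -40 241 100.5; 0 237 96.3; 40 233 92.1; 
side bar 197 [ 20.63820499 -92.76568021] 135.77183906678573
-75 169 104.8; -40 156 101.7; 0 163 97.3; 40 150 92.9; 
[0.49631221 0.26184702 0.14997493] [ 0.26  0.69 -1.18  1.86  0.72  1.1   2.28] 10.0583
True [0.49607826 0.26191364 0.00923474] [-0.83631756 -1.28603457  6.08291211] 11.6833
```

```bash
python3 - <<'E'
from h import *
for k in("top0","side0","top1","side1"):
    f=load(k);X=cloud(f).reshape(-1,3)*1000; t=YS; R=np.array([[np.cos(t),-np.sin(t)],[np.sin(t),np.cos(t)]]); Q=(X[:,:2]-O*1000)@R
    b=(abs(Q[:,1]+97)<24)&(abs(Q[:,0])<130)&(X[:,2]>120)&(X[:,2]<170)&(f["image"].reshape(-1,3).max(1)<70)
    print(k,b.sum(),np.median(Q[b],0).round(1),np.percentile(Q[b,0],[3,97]).round(1),np.percentile(X[b,2],97).round(1))
from plant import robot
s=robot.sense(); p=s["tcp_pos"]; G=np.radians(-71.0); d=np.array([np.cos(G),np.sin(G),0])
robot.move_straight([p[0],p[1],.0125],vel=.05)
robot.grip(0.0,strength=50); s=robot.sense(); print(s["opening"],s["gripper_force"],s["wrist_force"],s["tcp_pos"])
q=s["tcp_pos"]+d*.13+[0,0,.001]
robot.move_straight(q,vel=.1); s=robot.sense(); print(s["opening"],s["wrist_force"],s["tcp_pos"],s["t"])
f=robot.grab_frame("side"); pickle.dump(f,open("side2.pkl","wb"))
cv2.imwrite("pics/side2.png",cv2.resize(f["image"][130:310,200:460],None,fx=3,fy=3)[:,:,::-1])
E
```

```text
top0 135 [-84.5 -95.9] [-89.8 -77.9] 140.4
side0 143 [ -83.3 -102.7] [-89.7 -75.5] 140.6
top1 129 [ 21.7 -95.5] [16.2 29.5] 136.6
side1 142 [  23.1 -102. ] [17.  30.5] 136.2
0.3264789084785884 49.30580019950867 [ 0.52186079 -0.92554329  1.79458752] [0.49618797 0.2619134  0.01259899]
0.32577255458391463 [-0.18306143  0.38442667 -2.66028835] [0.53820155 0.13979453 0.01368135] 13.6583
```

View pics/side2.png

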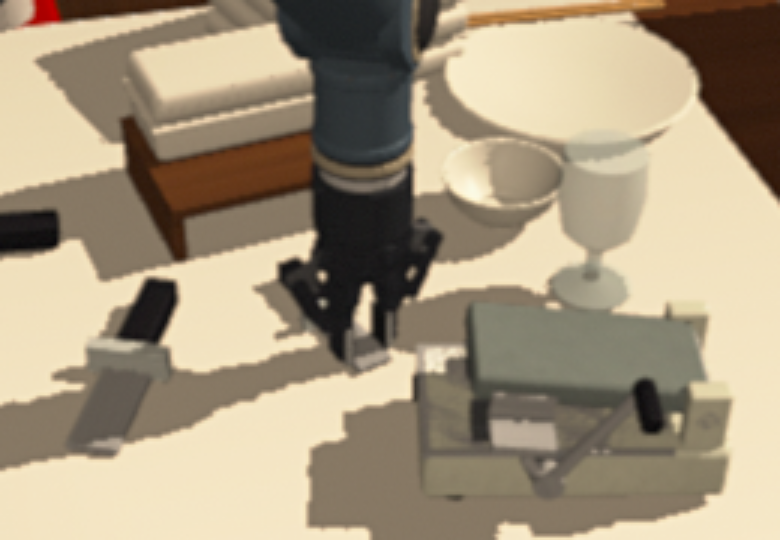

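Side view: the gauge is held by its blade, drawn clear of the shelf, and the lever leans back with the arm raised. Next I'll put it down and regrasp the handle.

```bash
python3 - <<'E'
from h import *
from plant import robot
s=robot.sense(); p=s["tcp_pos"]; G=np.radians(-71.0); d=np.array([np.cos(G),np.sin(G),0])
robot.move_straight([p[0],p[1],.0125],vel=.05)
robot.grip(0.5); robot.move_straight([p[0],p[1],.075],vel=.2)
h=p-.093*d
robot.move_straight([h[0],h[1],.075],vel=.2)
c=robot.move_straight([h[0],h[1],.0145],vel=.08,contact_N=6); print(c,robot.sense()["tcp_pos"])
robot.grip(0.0,strength=80); s=robot.sense(); print(s["opening"],s["gripper_force"],s["tcp_pos"],s["wrist_force"])
robot.move_straight([h[0],h[1],.15],vel=.15)
q=S(-208,0,150); robot.goto(q,down(YS)); s=robot.sense(); print(s["opening"],s["tcp_pos"],s["wrist_force"],s["joint_pos"].round(2),s["t"])
for n in("top","side"):
    f=robot.grab_frame(n); pickle.dump(f,open(n+"3.pkl","wb"))
    uv=proj(f,[S(-208+48+33,0,141)])[0]; print(n,uv)
    u,v=uv.astype(int); a=f["image"][max(0,v-60):v+60,u-80:u+80]; cv2.imwrite(f"pics/{n}3.png",cv2.resize(a,None,fx=3,fy=3)[:,:,::-1])
a=cv2.imread("pics/top3.png");b=cv2.imread("pics/side3.png");m=min(a.shape[0],b.shape[0])
cv2.imwrite("pics/both3.png",cv2.resize(np.hstack([a[:m],b[:m]]),(800,int(800*m/960))))
E
```

```text
False [0.50810711 0.2281393  0.01484245]
0.23671754844762613 79.8654842376709 [0.50830855 0.22804455 0.01539164] [-1.38672589 -0.69375233  5.42707012]
0.23226953433624717 [0.46541872 0.04815578 0.14984459] [-0.11327615 -0.47065914 -0.56267427] [-1.07  0.43  1.13  2.15 -0.52  0.87 -1.43] 20.775
top [309.27123938 220.77578934]
side [335.37761583 229.10079758]
```

View pics/both3.png

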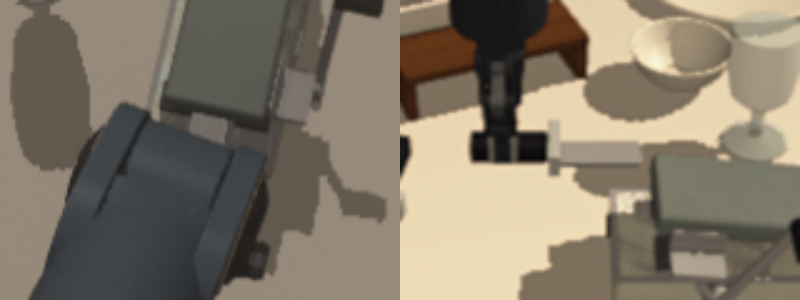

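```bash
python3 - <<'E'
from h import *
t=YS; R=np.array([[np.cos(t),-np.sin(t)],[np.sin(t),np.cos(t)]])
for k in("side3","top3"):
    X=cloud(load(k)).reshape(-1,3)*1000; Q=(X[:,:2]-O*1000)@R; z=X[:,2]
    b=(abs(Q[:,1])<30)&(Q[:,0]>-150)&(Q[:,0]<-80)&(z>128)&(z<150)
    q=Q[b]; print(k,b.sum(),"x",np.percentile(q[:,0],[2,98]).round(1))
    for x in range(-150,-85,10):
        m=(q[:,0]>=x)&(q[:,0]<x+10)
        if m.sum()>8: print(x+5,m.sum(),"z",np.median(z[b][m]).round(1),"y",np.percentile(q[m,1],[2,50,98]).round(1))
    sh=(abs(Q[:,1])<30)&(Q[:,0]>-180)&(Q[:,0]<-145)&(z>147)&(z<160); print("shoulder",sh.sum(), np.percentile(Q[sh],[3,97],axis=0).round(1) if sh.any() else "", np.median(z[sh]) if sh.any() else "")
E
```

```text
side3 287 x [-148.2  -96.8]
-145 51 z 140.2 y [-13.7  -4.3  15.6]
-135 51 z 139.4 y [-14.6  -2.1  17.4]
-125 51 z 139.9 y [-14.9  -1.5  15.3]
-115 55 z 139.8 y [-14.7  -1.9  15.3]
-105 54 z 140.1 y [-14.3  -2.2  15.8]
-95 25 z 139.7 y [-15.2  -5.1  15. ]
shoulder 124 [[-178.7  -24.3]
 [-162.4   22.5]] 153.9350468006588
top3 143 x [-113.8  -95. ]
-115 29 z 140.1 y [-14.8  -4.6  11. ]
-105 73 z 139.2 y [-14.6   0.4  14.2]
-95 41 z 138.5 y [-15.   -1.4  13.5]
shoulder 0
```

The held blade is level, centred to within 1 mm and aligned with the sealer's axis. Next I'll insert it.

```bash
python3 - <<'E'
from h import *
from plant import robot
t=YS; R=np.array([[np.cos(t),-np.sin(t)],[np.sin(t),np.cos(t)]])
def rep(l):
    s=robot.sense(); print(l,((s["tcp_pos"][:2]-O)@R*1000).round(1),s["tcp_pos"][2].round(4),(np.r_[s["wrist_force"][:2]@R,s["wrist_force"][2]]).round(1),s["opening"].round(3),round(s["t"],1)); return s
robot.move_straight(S(-220,0,150),vel=.15)
robot.move_straight(S(-220,0,68.2),vel=.15); rep("low")
c=robot.move_straight(S(-140,0,68.2),vel=.08,contact_N=8); rep(c)
c=robot.move_straight(S(-116,0,68.2),vel=.03,contact_N=10); rep(c)
for n in("side",):
    f=robot.grab_frame(n); pickle.dump(f,open(n+"4.pkl","wb"))
    cv2.imwrite(f"pics/{n}4.png",cv2.resize(f["image"][190:310,270:450],None,fx=4,fy=4)[:,:,::-1])
E
```

```text
Traceback (most recent call last):
AttributeError: 'float' object has no attribute 'round'
```

```bash
cat >> h.py <<'E'
RS=np.array([[np.cos(YS),-np.sin(YS)],[np.sin(YS),np.cos(YS)]])
def rep(robot,l):
    s=robot.sense(); print(l,((s["tcp_pos"][:2]-O)@RS*1000).round(1),round(s["tcp_pos"][2],4),(np.r_[s["wrist_force"][:2]@RS,s["wrist_force"][2]]).round(1),round(s["opening"],3),round(s["t"],1)); return s
E
python3 - <<'E'
from h import *
from plant import robot
rep(robot,"low")
c=robot.move_straight(S(-140,0,68.2),vel=.08,contact_N=8); rep(robot,c)
c=robot.move_straight(S(-116,0,68.2),vel=.03,contact_N=10); rep(robot,c)
f=robot.grab_frame("side"); pickle.dump(f,open("side4.pkl","wb"))
cv2.imwrite("pics/side4.png",cv2.resize(f["image"][190:310,270:450],None,fx=4,fy=4)[:,:,::-1])
E
```

```text
low [-2.192e+02 -2.000e-01] 0.0686 [ 0.7  0.9 -1.1] 0.233 21.8
False [-140.7   -0. ] 0.0681 [ 0.2 -0.3 -1.4] 0.234 23.0
True [-129.7   -0. ] 0.067 [ 0.3 -0.2 -0.9] 0.232 23.5
```

View pics/side4.png

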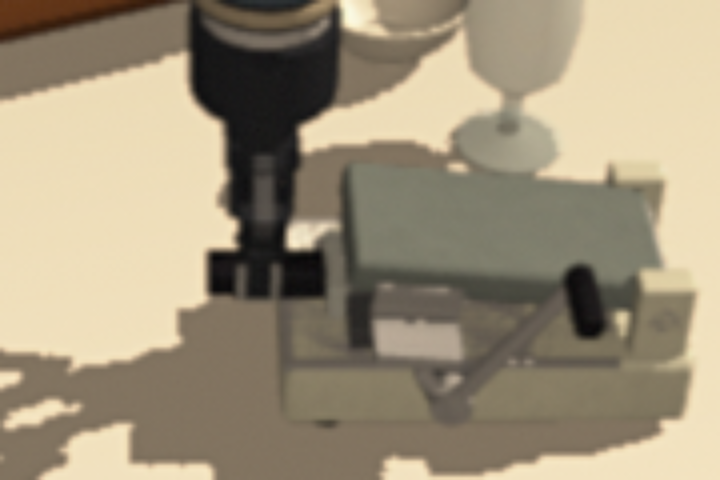

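Side view: the shoulder at (335,270) is up against, or almost against, the dark cheek at (358,310). Next I'll lower it to the deck and press home again to confirm.

```bash
python3 - <<'E'
from h import *
from plant import robot
c=robot.move_straight(S(-129.7,0,62),vel=.02,contact_N=4); s=rep(robot,("down",c))
z=s["tcp_pos"][2]*1000
c=robot.move_straight(S(-116,0,z+.5),vel=.03,contact_N=20); rep(robot,("push",c))
f=robot.grab_frame("side"); pickle.dump(f,open("side5.pkl","wb"))
X=cloud(f).reshape(-1,3)*1000; Q=(X[:,:2]-O*1000)@RS; z=X[:,2]
sh=(Q[:,1]>-27)&(Q[:,1]<27)&(Q[:,0]>-115)&(Q[:,0]<-70)&(z>66)&(z<73); print("shoulder top",sh.sum(),np.percentile(Q[sh],[3,50,97],axis=0).round(1) if sh.any() else "")
for y in(-40,-30,-22):
  m=(abs(Q[:,1]-y)<4)&(Q[:,0]>-118)&(Q[:,0]<-50)&(z>45)&(z<80); i=np.argsort(Q[m,0]); print(y,np.c_[Q[m,0],z[m]][i][::3].round(0).astype(int).tolist())
E
```

```text
('down', True) [-129.9   -0. ] 0.0654 [-1.4  0.5  5.9] 0.233 23.8
('push', True) [-129.1   -0.2] 0.0654 [-3.   1.2  7. ] 0.234 24.1
shoulder top 150 [[-112.   -23.2]
 [ -92.1   -2.2]
 [ -83.1   22.7]]
-40 [[-117, 50], [-115, 49], [-113, 48], [-113, 51], [-108, 51], [-106, 51], [-102, 49], [-100, 51], [-98, 50], [-94, 53], [-92, 49], [-90, 52], [-88, 49], [-83, 49], [-82, 62], [-81, 50], [-78, 64], [-77, 62], [-76, 64], [-75, 47], [-73, 67], [-72, 72], [-72, 65], [-71, 50], [-68, 78], [-62, 73], [-56, 77]]
-30 [[-117, 51], [-114, 51], [-110, 49], [-108, 49], [-106, 51], [-104, 49], [-102, 50], [-100, 50], [-98, 49], [-95, 49], [-93, 50], [-91, 50], [-89, 52], [-89, 51], [-87, 51], [-85, 49], [-83, 50], [-79, 64], [-77, 65], [-75, 64], [-71, 63]]
-22 [[-116, 54], [-114, 49], [-112, 52], [-110, 49], [-108, 51], [-104, 49], [-101, 49], [-99, 50], [-97, 49], [-95, 50], [-93, 48], [-92, 68], [-91, 53], [-89, 69], [-89, 68], [-89, 56], [-87, 68], [-87, 60], [-87, 51], [-85, 67], [-85, 57], [-84, 49], [-83, 73], [-83, 65], [-82, 55], [-81, 64], [-81, 65], [-77, 65], [-74, 64], [-72, 63], [-70, 62]]
```

```bash
python3 - <<'E'
from h import *
from plant import robot
robot.grip(0.5); s=rep(robot,"open")
robot.move_straight(S(-129.1,0,130),vel=.12)
robot.grip(0.0); robot.move_straight(S(-190,0,130),vel=.2)
robot.move_straight(S(-190,0,69),vel=.2); robot.sleep(.2)
c=robot.move_straight(S(-155,0,69),vel=.04,contact_N=10); rep(robot,("nudge",c))
robot.move_straight(S(-190,0,69),vel=.15); robot.move_straight(S(-190,0,130),vel=.25)
robot.move_straight(S(-195,-97,200),vel=.3)
for n in("side","top"):
    f=robot.grab_frame(n); pickle.dump(f,open(n+"6.pkl","wb"))
    if n=="side": cv2.imwrite("pics/side6.png",cv2.resize(f["image"][190:310,270:450],None,fx=4,fy=4)[:,:,::-1])
    X=cloud(f).reshape(-1,3)*1000; Q=(X[:,:2]-O*1000)@RS; z=X[:,2]
    for nm,y0,zl,zh in(("shoulder",27,66,73),("handle",13,64,73)):
        sh=(abs(Q[:,1])<y0)&(Q[:,0]>-175)&(Q[:,0]<-70)&(z>zl)&(z<zh); print(n,nm,sh.sum(),np.percentile(Q[sh],[2,50,98],axis=0).round(1).tolist())
rep(robot,"")
E
```

```text
open [-130.    -0.2] 0.0646 [-0.8  0.3 -0.1] 0.5 24.5
('nudge', True) [-167.9   -0. ] 0.0684 [-0.  -0.3  0.4] 0.002 27.4
side shoulder 287 [[-154.3, -22.0], [-114.2, -2.0], [-83.3, 20.5]]
side handle 273 [[-155.5, -12.0], [-120.4, -2.9], [-84.0, 10.1]]
top shoulder 400 [[-153.2, -22.2], [-111.1, -0.7], [-81.7, 21.0]]
top handle 366 [[-154.4, -11.5], [-118.1, -0.8], [-82.7, 10.1]]
 [-195.7  -96.1] 0.199 [-0.1  0.9 -0.5] -0.004 28.7
```

View pics/side6.png

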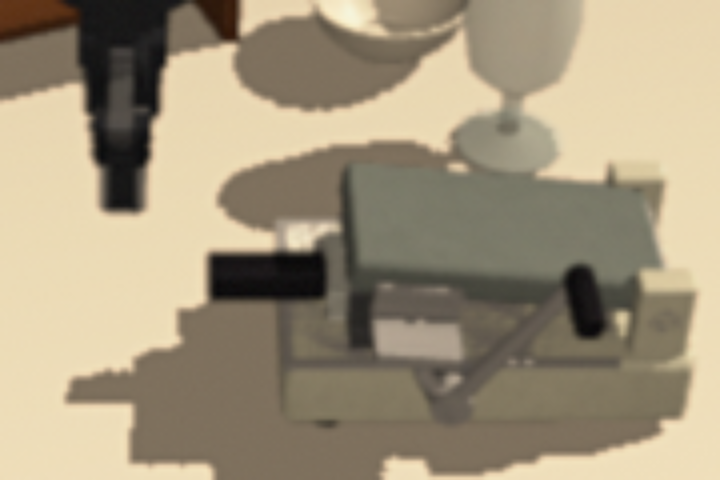

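Side view: the gauge sits free on the deck with its shoulder against the cheeks and the arm is still up. Next I'll bring the lever to the front.

```bash
python3 - <<'E'
from h import *
from plant import robot
robot.move_straight(S(-190,-97,230),vel=.3)
robot.move_straight(S(66,-97,230),vel=.3); robot.move_straight(S(66,-97,129),vel=.2); robot.sleep(.2); rep(robot,"behind")
c=robot.move_straight(S(-55,-97,129),vel=.12,contact_N=20); rep(robot,c)
c=robot.move_straight(S(-90,-97,129),vel=.04,contact_N=14); rep(robot,c)
robot.move_straight(S(-45,-97,129),vel=.15); robot.move_straight(S(-45,-97,230),vel=.3)
robot.goto([.35,-.35,.35],down(YS))
for n in("side","top"):
    f=robot.grab_frame(n); pickle.dump(f,open(n+"7.pkl","wb"))
    if n=="side": cv2.imwrite("pics/side7.png",cv2.resize(f["image"][190:310,270:450],None,fx=4,fy=4)[:,:,::-1])
    X=cloud(f).reshape(-1,3)*1000; Q=(X[:,:2]-O*1000)@RS; z=X[:,2]
    sh=(abs(Q[:,1])<13)&(Q[:,0]>-175)&(Q[:,0]<-70)&(z>64)&(z<73); print(n,"handle",np.percentile(Q[sh],[2,50,98],axis=0).round(1).tolist())
    b=(abs(Q[:,1]+97)<24)&(abs(Q[:,0])<130)&(z>118)&(z<170)&(f["image"].reshape(-1,3).max(1)<70)
    print("bar",b.sum(),np.median(Q[b],0).round(1),np.percentile(z[b],97).round(1))
    for x in(-70,40):
        a=(abs(Q[:,1])<35)&(abs(Q[:,0]-x)<8)&(z>75)&(z<125); print(x,np.median(z[a]).round(1),end="; ")
rep(robot,"")
E
```

```text
behind [ 66.9 -97.3] 0.1309 [-0.5  0.4 -0.2] 0.001 30.8
False [-54.7 -97. ] 0.1291 [0.2 1.3 0.2] 0.004 32.0
True [-70. -97.] 0.1293 [ 1.9  0.3 -0.6] -0.005 32.5
side handle [[-156.2, -10.8], [-122.3, -2.8], [-87.8, 10.4]]
bar 137 [ -89.  -102.3] 136.8
-70 93.8; 40 90.4; top handle [[-154.4, -11.4], [-118.8, -0.8], [-84.1, 10.2]]
bar 135 [-90.5 -95.9] 136.5
-70 93.2; 40 89.2;  [-228.5 -412.4] 0.3495 [-0.5 -1.  -1. ] -0.001 34.9
```

View pics/side7.png

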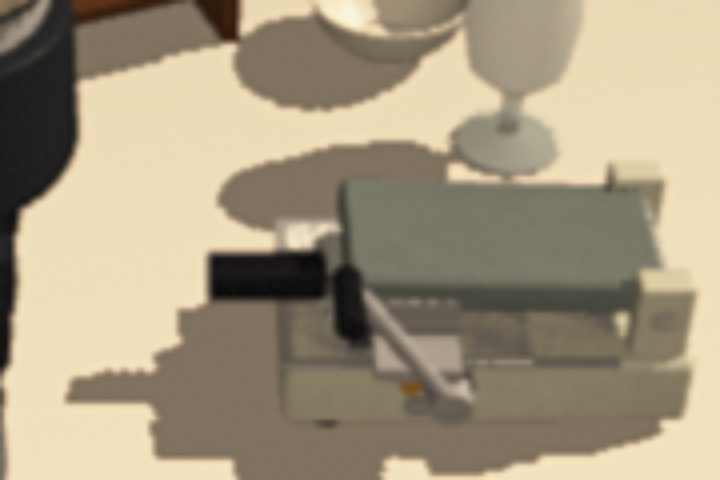

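Side view: the lever is fully forward, with bar travel matching the expected 112 mm. The arm rests on the blade at about 0.03 rad and the gauge hasn't moved.

```bash
python3 -c "
from plant import robot
print(robot.close_job())"
```

```text
the job is handed in; nothing more can be done
None
```

The job is handed in: the gauge is fully home in the slot and released, the lever is fully to the front with the arm down on the blade, and the cup, goblet and bowl were never touched. It took about 35 s of the 72 s allowed.

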